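# Show the polished plate to the inspection camera

### The arm

A 7-joint arm with a two-finger parallel gripper is mounted at the origin on the work surface. World frame = base frame: x ahead of the robot, y to its left, z up, the work surface at z = 0. Lengths are in mm, angles in rad, forces in N, time in s.
With the tool pointing down it reaches from about 400 to 875 mm from the base axis. Payload 4.4 kg.
Tool frame: the origin (TCP) lies between the finger pads, 19 mm behind the fingertips; this is the grasp point; z points along the fingers, y is the line along which they close (so a half turn about z gives the same grasp; the last joint's range is limited). The gripper opens to 85 mm and grips with 20 to 120 N. Pads are 22 mm wide; open, the fingers measure 114 mm over their backs; the gripper's body (76 mm by 85 mm) begins 54 mm behind the grasp point. The pads swing forward as they close: fully open they stand 13 mm farther back than shut.
Start: joints at [-1.408, 0.628, 0.038, 1.517, -0.027, 0.996, -0.02], TCP at [147.401, 633.08, 250.013] pointing down, gripper open.
Joint ranges: [-3.06, 3.06], [-0.37, 2.12], [-1.25, 1.32], [0.18, 2.47], [-1.1, 4.24], [0.23, 1.98], [-2.94, 2.94]. Speed limits (rad/s): [2.57, 2.57, 3.14, 3.14, 3.14, 3.14, 3.14].

### API

Orientations are given as [roll, pitch, yaw] about the fixed x, y, z axes, in that order (R = Rz(yaw) Ry(pitch) Rx(roll)).
In Python, from cell import ctrl gives the robot as it stands.
- The arm moves only by the tool carry_out, never from a script. Its argument "deltas" is one flat list of numbers, 7 for each row, row after row: the turn, a rotation vector about the tool's x, y, z in degrees, then the shift along the tool's x, y, z in m, then the closure, from -1 (fully open) to 1 (shut). In form: [wx, wy, wz, dx, dy, dz, claw, wx, wy, wz, dx, dy, dz, claw, ...]. A call has 1 to 12 rows; each row shifts and turns the commanded pose from where the row before left it, along the tool's axes as they then stand; what a row does not reach is not made up. A row lasts 1/8 s, in which the tool goes at most 62.5 mm and 10.7 degrees, less where a joint would pass 70% of its speed; a pose out of reach is approached as far as the arm can. A call with a gripper value outside its range is refused whole. The fingers move at their own pace and stop on an object; the grip force is fixed at half the most. Time passes only in rows, so rows that do not move let the fingers close. It gives the time, the measured TCP pose, the force, the opening and the grip force at its end, in the units of the state.
- ctrl.read_state(): the state, without advancing time (a new reading comes with each control period).
- ctrl.get_image(name): name is "side" or "top"; returns the picture (400x640x3 uint8, red, green, blue); there is no depth.
- ctrl.calibration(name): a dict with "mtx" (3x3 intrinsics, pixels), "distortion" ([k1, k2, p1, p2, k3] as OpenCV has them; the pictures are not rectified), "R" (3x3) and "t" (3): a world point X has camera coordinates R X + t. Camera axes: x right, y down, z forward; pixel columns grow to the right and rows downward; lengths in mm; the calibration is good to about 2 mm. A picture is of the moment at which its call begins. calibration takes no time and is no camera call.
- ctrl.finish_job(): hands the job in; it is judged then, once.
The state is a dict: "clock": time; "qpos": joint angles; "qd": joint speeds; "tau": joint torques, N m; "eef_pos": TCP position; "tool_rot": TCP orientation; "force": force on the tool from outside, world axes, zero at the start; "torque": the same for the moment, N m; "width": finger opening in mm; "gripper_force": force on a finger pad.
Only numpy, scipy, OpenCV 4.12 (cv2) and the standard library are available. Lean on these libraries where they do the work, as an engineer would, in place of code of your own. Each camera call takes 0.05 s, during which the arm holds its last target. There are 200 camera calls.

### The job

Stand the silver-faced plate on end, upright and on its own, on the black rubber pad and let go of it, so that you can change your grip. Then take it from above by its upper end and hold it up in front of the inspection camera: upright, silver face square to the lens, plate centred on the lens and the face about 150 mm from the glass. Finish while holding it there, still, and leave the camera and everything else on the bench where it is.

Things in the scene. Friction and masses are not known exactly. Their poses are not given: they have to be found in the camera images.
- plate: rigid aluminium plate 100 (its x) x 56 (y) x 18 mm (z), about 0.27 kg (varies), blue sides and underside, bright silver face with a dark bore mark in the middle and four dark screw marks (look only). Starts flat on the bench, silver face up, at one of three places, beside two look-alikes. Origin at the centre of the blue underside; z points out of the silver face. Both ends are alike.
- plate_mid (a point): the centre of the polished plate's volume, 9 mm from each face; axes as the plate
- plate_face (a point): the centre of the polished plate's silver face; axes as the plate
- pad: black rubber pad fixed flat on the bench, 130 x 130 mm, 6 mm thick; origin at the centre of its underside, so its top is 6 mm above. (Not tracked: a vise and a grinder, up to 280 mm tall, are fixed along the right edge of the bench, y below -0.5 and x below 0.4; keep the wrist clear of them.)
- lens (a point): middle of the front glass of the inspection camera, a grey box with round black lens barrel (58 mm across, ring of lights) on a stiff carriage on a 300 mm steel post with a round foot 110 mm across. It looks level along its own -x; y is level, z up. It is 150 to 210 mm above the bench (varies), 75 mm in front of the post's axis
- brass_plate: a plate of the same shape and size (100 x 56 x 18 mm) with a brass-yellow top face and black sides; bystander; origin at the centre of its underside
- red_plate: a plate of the same shape and size with a red-painted top face and grey sides; bystander; origin at the centre of its underside
- polish: white polish bottle with red label and cap, 60 mm across, 120 mm tall, standing; bystander; origin under its centre
- jar: jar with yellow cap, 68 mm across, 50 mm tall; bystander; origin under its centre
- wrench: steel wrench lying on the bench; bystander; origin under its middle
- screwdriver: screwdriver lying on the bench; bystander; origin under its middle
- bearing: steel ring 52 mm across, 16 mm high, lying on the bench; bystander; origin at the centre of its underside
There are look-alikes about, which are no part of the job. Of the things that look like the plate, the smaller one is meant.

How it is judged (in metres and radians):
On the way:
1. the polished plate stands upright on one of its 56 x 18 mm ends on the rubber pad, let go and still ((angle between plate_mid's own x axis and vertical below 0.08 rad or angle between plate_mid's own x axis and vertical above 3.0616 rad) and z of plate_mid in the frame of pad between 0.05 and 0.062 m and x of plate_mid in the frame of pad between -0.06 and 0.06 m and y of plate_mid in the frame of pad between -0.06 and 0.06 m and contact force between plate and pad above 0.5 N and contact force between each of the arm, the fingers and plate below 0.05 N and linear speed of plate below 0.02 m/s), for 0.2 s.
At the end, for the whole second after the job is handed in: Held still by its upper end (TCP 25 mm or more from its middle along its length, within 25 mm of its mid-plane), touching nothing else: long axis vertical within 8 deg, silver face square to the lens within 9.7 deg and 125 to 175 mm from the glass, middle within 20 mm of the lens axis (z of lens in the frame of plate_face between 0.125 and 0.175 m and y of plate_mid in the frame of lens between -0.02 and 0.02 m and z of plate_mid in the frame of lens between -0.02 and 0.02 m and (angle between plate_mid's own x axis and vertical below 0.14 rad or angle between plate_mid's own x axis and vertical above 3.0016 rad) and angle between the z axis of plate_mid and the x axis of lens, either way round below 0.17 rad and (x of the grasp point in the frame of plate_mid above 0.025 m or x of the grasp point in the frame of plate_mid below -0.025 m) and z of the grasp point in the frame of plate_mid between -0.025 and 0.025 m and contact force between the fingers and plate above 1 N and contact force between plate and pad below 0.05 N and linear speed of plate below 0.02 m/s and angular speed of plate below 0.15 rad/s); the arm keeps its last pose, push and grip.
It fails at once if the camera is shifted by more than 10 mm (distance of lens from where it was at the start of the episode above 0.01 m).
It fails at once if another thing on the bench is moved by more than 30 mm (distance of any of brass_plate, red_plate, polish, jar, wrench, screwdriver, bearing from where it was at the start of the episode above 0.03 m).
It also fails if it takes over 67 s, if anything falls off the work surface, if the arm or the gripper's body presses on something with over 40 N, if the wrist force passes 120 N, or if a joint passes its speed limit or range.

## Working session

There is one attempt and no reset: what is moved stays moved. The work goes in short steps, Python scripts to look and compute and a tool call to move; the robot and the scene stay as the last step left them, time stands still between calls to the robot, and variables do not carry over. Pictures are saved under pics/ and viewed, at most 10 in all, crops included, and the job is handed in when it is done.

Besides the shell and the picture viewer there is one more tool, called after "Request:" as name(argument=value, ...) on one line, values as JSON. carry_out: Moves the arm, as the interface text tells. Its arguments: {"type":"object","properties":{"deltas":{"type":"array"}},"required":["deltas"]}

```bash
mkdir -p pics; ls; python3 - <<'E'
from cell import ctrl
import cv2, numpy as np
for n in("top","side"):
    im=ctrl.get_image(n); cv2.imwrite(f"pics/{n}0.png",im[:,:,::-1]); c=ctrl.calibration(n); print(n,{k:np.round(v,4).tolist() for k,v in c.items()})
print(ctrl.read_state())
E
```

```text
pics
top {'mtx': [[458.5031, 0.0, 323.7709], [0.0, 458.5031, 199.5602], [0.0, 0.0, 1.0]], 'distortion': [-0.1335, 0.0, 0.0, 0.0, 0.0], 'R': [[0.023, -0.9997, -0.001], [-0.9816, -0.0224, -0.1894], [0.1893, 0.0054, -0.9819]], 't': [44.6587, 534.1252, 1454.5801]}
side {'mtx': [[440.4588, 0.0, 327.3937], [0.0, 440.4588, 197.8136], [0.0, 0.0, 1.0]], 'distortion': [-0.1159, 0.0, 0.0, 0.0, 0.0], 'R': [[-0.9959, -0.0876, -0.0217], [-0.0429, 0.6715, -0.7398], [0.0794, -0.7358, -0.6725]], 't': [547.3712, 63.4426, 1487.3155]}
{'clock': 0.1, 'qpos': array([-1.40780791,  0.6292408 ,  0.0384943 ,  1.51825251, -0.02700132,
        0.99634268, -0.02002372]), 'qd': array([ 0.00032338, -0.00338228, -0.0010505 , -0.00295979, -0.00039909,
       -0.00056357,  0.00077337]), 'tau': array([ 3.12037911e-03, -5.64533794e+01,  1.23049289e+00, -1.93975693e+01,
        1.12968471e-02,  5.40008608e-03,  3.17050603e-05]), 'eef_pos': array([147.29487413, 632.54430641, 249.19522538]), 'tool_rot': array([-3.13986918e+00,  4.47783905e-05,  2.91274011e+00]), 'force': array([-0.33158508, -0.52006006, -0.62548523]), 'torque': array([ 0.04993922, -0.0120308 , -0.00944305]), 'gripper_force': 0.0, 'width': 85.42091046610352}
```

View pics/top0.png

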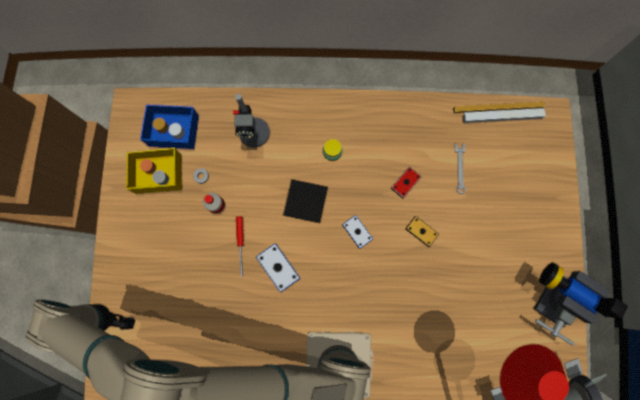

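View pics/side0.png

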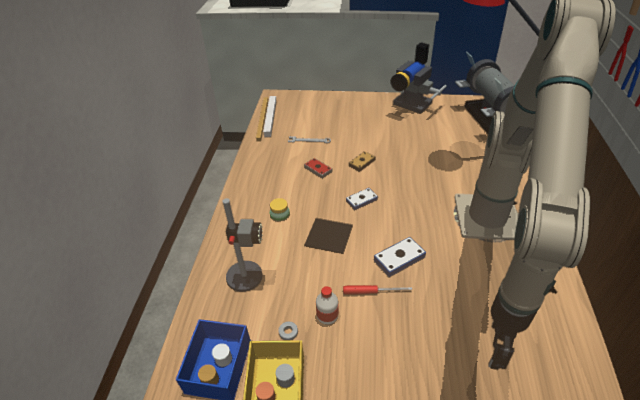

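The silver plates are at top (357,232), the smaller one, and (278,267), the larger look-alike. The pad is at (305,201). The inspection camera has its foot near (257,132) in top and (243,276) in side, with the barrel at (258,233) in side. Next I'll measure and zoom in on the camera.

```bash
cat > h.py <<'E'
import cv2, numpy as np
from cell import ctrl
def ray(n,uv):
    c=ctrl.calibration(n); K,D,R,t=[np.array(c[k],float) for k in("mtx","distortion","R","t")]
    p=cv2.undistortPoints(np.array(uv,float).reshape(-1,1,2),K,D).reshape(-1,2)
    d=np.c_[p,np.ones(len(p))]@R; return -R.T@t, d/np.linalg.norm(d,axis=1,keepdims=True)
def onz(n,uv,z):
    o,d=ray(n,uv); return o+d*((z-o[2])/d[:,2:])
def tri(a,b):
    o1,d1=ray("top",a);o2,d2=ray("side",b);d1=d1[0];d2=d2[0]
    s=np.linalg.lstsq(np.c_[d1,-d2],o2-o1,rcond=None)[0]
    p,q=o1+s[0]*d1,o2+s[1]*d2; return (p+q)/2,np.linalg.norm(p-q)
def proj(n,X):
    c=ctrl.calibration(n); R=np.array(c["R"],float)
    return cv2.projectPoints(np.array(X,float).reshape(-1,1,3),cv2.Rodrigues(R)[0],np.array(c["t"],float),np.array(c["mtx"]),np.array(c["distortion"]))[0].reshape(-1,2)
def rect(n,mask,seed,z):
    k,l=cv2.connectedComponents(mask.astype(np.uint8)); m=(l==l[seed[1],seed[0]]).astype(np.uint8)
    c=max(cv2.findContours(m,cv2.RETR_EXTERNAL,cv2.CHAIN_APPROX_NONE)[0],key=cv2.contourArea)
    w=onz(n,c.reshape(-1,2),z)[:,:2].astype(np.float32); return cv2.minAreaRect(w)
E
python3 - <<'E'
from h import *
t=cv2.imread("pics/top0.png");s=cv2.imread("pics/side0.png")
for n,im,seed,ps in(("top",t,(349,228),(305,201)),("side",s,(353,201),(330,236))):
    h=cv2.cvtColor(im,cv2.COLOR_BGR2HSV)
    print(n,im[seed[1],seed[0]],h[seed[1],seed[0]],"plate",rect(n,(h[...,1]<60)&(h[...,2]>140),seed,18))
    print("pad",h[ps[1],ps[0]],rect(n,h[...,2]<(60 if n=="top" else 75),ps,6))
a=cv2.resize(t[80:160,215:285],None,fx=5.5,fy=5.5,interpolation=cv2.INTER_CUBIC)
b=cv2.resize(s[195:295,215:285],None,fx=5.5,fy=5.5,interpolation=cv2.INTER_CUBIC)
o=np.zeros((550,780,3),np.uint8);o[:440,:385]=a;o[:,390:775]=b;cv2.imwrite("pics/cam.png",o)
E
```

```text
top [198 192 185] [104  17 198] plate ((435.9866943359375, -57.58988952636719), (97.26717376708984, 55.59909439086914), 36.341636657714844)
pad [30  9 27] ((536.5792236328125, 120.12442779541016), (123.32286834716797, 123.8123550415039), 79.11394500732422)
side [219 226 226] [ 30   8 226] plate ((433.5968322753906, -55.069923400878906), (95.92521667480469, 55.69265365600586), 36.23731994628906)
pad [13 91 76] ((1228.69873046875, -914.8504638671875), (3386.585693359375, 5457.900390625), 89.00547790527344)
```

View pics/cam.png

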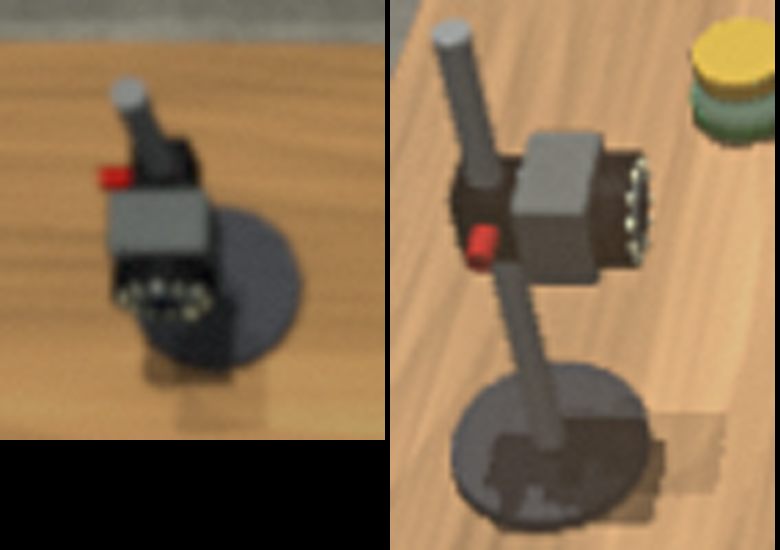

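The zoom shows a ring of lights centred near top (244.6,134.2) and side (260.1,233.4). The post top is near top (238,96.5) and side (226.3,201), and the post meets the foot at about side (244.3,275).

```bash
python3 - <<'E'
from h import *
t=cv2.imread("pics/top0.png");s=cv2.imread("pics/side0.png")
z=lambda x,y,ox=215,oy=80:[ox+x/5.5-.4,oy+y/5.5-.4]
L=[]
for n,im,(x0,y0,x1,y1) in(("top",t,(232,128,258,142)),("side",s,(326-75,220,270,248))):
    g=im[y0:y1,x0:x1].max(2).astype(float); hs=cv2.cvtColor(im,cv2.COLOR_BGR2HSV)[y0:y1,x0:x1]
    print(n); m=(g>130)&(hs[...,1]<90); ys,xs=np.nonzero(m); print(np.c_[xs+x0,ys+y0,g[m]].astype(int).tolist()) 
print("lens",tri(z(163,298),z(638-390,211,oy=195)))
print("posttop",tri(z(129,92),z(453-390,35,oy=195)))
print("foot side",onz("side",[z(551-390,442,oy=195)],12), "pad",)
h=cv2.cvtColor(s,cv2.COLOR_BGR2HSV); print("pad side",rect("side",(h[...,2]<110),(330,236),6))
for n,im,pts in(("top",t,dict(jar=(332,149),polish=(213,203),bearing=(201,176),sdr=(240,246))),):
  for k,p in pts.items(): print(k,onz(n,[p],0).round())
E
```

```text
top
[]
side
[[260, 224, 173], [261, 224, 183], [260, 225, 134], [261, 225, 161], [259, 226, 202], [259, 227, 166], [258, 230, 161], [259, 230, 139], [262, 230, 180], [258, 231, 149], [262, 231, 159], [258, 235, 211], [259, 235, 136], [262, 235, 155], [258, 236, 156], [259, 239, 148], [259, 240, 143]]
lens (array([704.08683941, 305.13998165, 193.84243906]), np.float64(3.0543162729605453))
posttop (array([776.61193064, 307.85703875, 310.17368875]), np.float64(3.910205292099315))
foot side [[773.35264425 312.70520003  12.        ]] pad
pad side ((535.070068359375, 126.41536712646484), (131.3397979736328, 127.74156951904297), 79.32672882080078)
jar [[722.  33.   0.]]
polish [[522. 436.   0.]]
bearing [[616. 485.   0.]]
sdr [[378. 334.   0.]]
```

Request:
carry_out(deltas=[0,0,0,-0.0385,-0.0356,0.003,-1,0,0,0,-0.0385,-0.0356,0.003,-1,0,0,0,-0.0385,-0.0356,0.003,-1,0,0,0,-0.0385,-0.0356,0.003,-1,0,0,0,-0.0385,-0.0356,0.003,-1,0,0,0,-0.0385,-0.0356,0.003,-1,0,0,0,-0.0385,-0.0356,0.003,-1,0,0,0,-0.0385,-0.0356,0.003,-1,0,0,0,-0.0385,-0.0356,0.003,-1,0,0,0,-0.0385,-0.0356,0.003,-1,0,0,0,-0.0385,-0.0356,0.003,-1,0,0,0,-0.0385,-0.0356,0.003,-1])

```text
clock: 1.6
eef_pos: [501.1, 110.7, 213.7]
tool_rot: [3.142, -0.0, 2.913]
force: [0.3, 0.8, -0.6]
width: 85.4
gripper_force: 0.0
```

Request:
carry_out(deltas=[0,0,10,0,0,0,-1,0,0,10,0,0,0,-1,0,0,10,0,0,0,-1,0,0,10,0,0,0,-1,0,0,10,0,0,0,-1,0,0,10,0,0,0,-1,0,0,10,0,0,0,-1,0,0,10,0,0,0,-1,0,0,10,0,0,0,-1,0,0,10,0,0,0,-1,0,0,10,0,0,0,-1,0,0,10,0,0,0,-1])

```text
clock: 3.1
eef_pos: [500.2, 112.3, 213.7]
tool_rot: [-3.141, 0.001, 0.813]
force: [0.4, 0.8, -0.0]
width: 85.7
gripper_force: 0.0
```

Request:
carry_out(deltas=[0,0,8.5,0,0,0,-1,0,0,8.5,0,0,0,-1,0,0,8.5,0,0,0,-1,0,0,8.5,0,0,0,-1,0,10,0,0,0,0,-1,0,10,0,0,0,0,-1,0,10,0,0,0,0,-1,0,10,0,0,0,0,-1,0,10,0,0,0,0,-1,0,10,0,0,0,0,-1,0,10,0,0,0,0,-1,0,10,0,0,0,0,-1])

```text
clock: 4.6
eef_pos: [581.4, 112.5, 470.8]
tool_rot: [-3.097, -0.873, 0.237]
force: [1.6, 0.4, 0.4]
width: 85.5
gripper_force: 0.0
```

```bash
python3 - <<'E'
from cell import ctrl
from scipy.spatial.transform import Rotation as R
s=ctrl.read_state();print(s["qpos"].round(2),s["eef_pos"].round(),R.from_euler("xyz",s["tool_rot"]).as_matrix().round(3))
E
```

```text
[-1.41  0.08  1.32  2.14 -1.1   0.23 -0.45] [581. 112. 471.] [[ 0.624  0.267  0.734]
 [ 0.151 -0.963  0.223]
 [ 0.767 -0.028 -0.642]]
```

Request:
carry_out(deltas=[0,-10,0,0,0,0,-1,0,-10,0,0,0,0,-1,0,-10,0,0,0,0,-1,0,-10,0,0,0,0,-1,0,-10,0,0,0,0,-1])

```text
clock: 5.22
eef_pos: [584.6, 118.6, 474.4]
tool_rot: [-3.098, -0.105, 0.283]
force: [1.0, 0.2, 2.1]
width: 85.7
gripper_force: 0.0
```

```bash
cat > g.py <<'E'
import sys; from cell import ctrl; import numpy as np
from scipy.spatial.transform import Rotation as R
def go(pos,Rt):
    s=ctrl.read_state(); Rc=R.from_euler("xyz",s["tool_rot"])
    print("q",s["qpos"].round(2),"p",s["eef_pos"].round(1),"F",s["force"].round(1))
    print("rotvec deg",(Rc.inv()*Rt).as_rotvec(degrees=True).round(2),"shift now-axes",Rc.inv().apply(np.array(pos)-s["eef_pos"]).round(1),"shift after turn",Rt.inv().apply(np.array(pos)-s["eef_pos"]).round(1))
def down(yaw,tilt=0): # tilt about tool y
    return R.from_euler("xyz",[180,0,yaw],degrees=True)*R.from_euler("y",tilt,degrees=True)
E
python3 -c "
from g import *
go([435,-56,120],down(36.3))"
```

```text
q [-0.85  0.51  1.11  1.41 -0.54  1.43 -1.04] p [584.6 118.6 474.4] F [1.  0.2 2.1]
rotvec deg [ -1.43  -6.37 -19.96] shift now-axes [-228.3  140.4  326.5] shift after turn [-224.    52.2  354.4]
```

Request:
carry_out(deltas=[-0.7,-3.2,-10,0,0,0,-1,-0.7,-3.2,-10,0,0,0,-1,0,0,0,-0.036,0.0085,0.05,-1,0,0,0,-0.036,0.0085,0.05,-1,0,0,0,-0.036,0.0085,0.05,-1,0,0,0,-0.036,0.0085,0.05,-1,0,0,0,-0.036,0.0085,0.05,-1,0,0,0,-0.036,0.0085,0.05,-1,0,0,0,0,0,0.04,-1])

```text
clock: 6.35
eef_pos: [439.9, -51.9, 131.9]
tool_rot: [3.141, -0.003, 0.629]
force: [2.0, 1.3, 0.4]
width: 85.6
gripper_force: 0.0
```

```bash
python3 -c "
from g import *
go([444.5,-49,60],down(36.3))"
```

```text
q [-0.39  0.65  0.67  2.2  -0.8   0.55 -0.05] p [439.9 -51.9 131.9] F [2.  1.3 0.4]
rotvec deg [ 0.04 -0.15 -0.24] shift now-axes [ 5.3  0.3 71.9] shift after turn [ 5.4  0.3 71.9]
```

Request:
carry_out(deltas=[0,0,0,-0.0095,0.0005,0.04,-1,0,0,0,-0.0095,0,0.04,-1,0,0,0,0,0,0.02,-1,0,0,0,0,0,0.008,-1,0,0,0,0,0,0.004,-1,0,0,0,0,0,0.004,-1])

```text
clock: 7.1
eef_pos: [433.5, -62.5, 22.3]
tool_rot: [-3.139, 0.001, 0.634]
force: [0.6, 0.7, -0.1]
width: 85.2
gripper_force: 0.0
```

```bash
python3 - <<'E'
from g import *
import cv2
go([425.3,-63.4,16],down(36.3))
a=ctrl.get_image("side")[150:240,320:420,::-1];b=ctrl.get_image("top")[190:280,300:400,::-1]
cv2.imwrite("pics/pick.png",cv2.resize(np.hstack([b,a]),None,fx=4,fy=4))
E
```

```text
q [-0.11  0.81  0.29  2.25 -1.1   0.23  0.24] p [433.5 -62.5  22.3] F [ 0.6  0.7 -0.1]
rotvec deg [-0.16  0.07  0.02] shift now-axes [-7.1 -4.1  6.3] shift after turn [-7.1 -4.1  6.3]
```

View pics/pick.png

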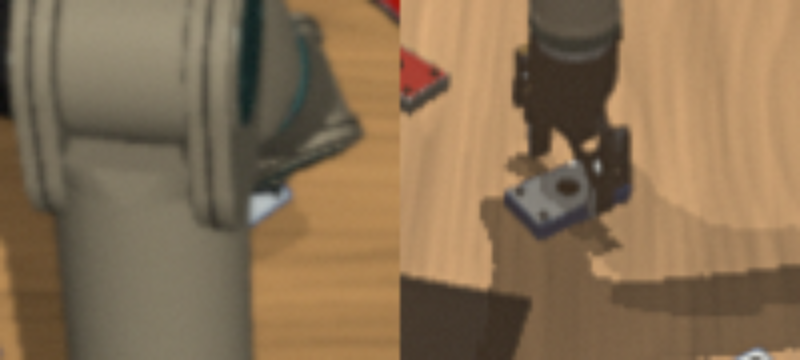

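The open fingers straddle the plate, with the bore mark at about (568,186) in the side crop. j5 and j6 are at their limits, so I'll back off, turn the wrist half a turn and come in from a better configuration.

Request:
carry_out(deltas=[0,0,0,0,0,-0.04,-1,0,0,0,0,0,-0.05,-1,0,0,0,0.02,0,-0.05,-1,0,0,-10,0,0,0,-1,0,0,-10,0,0,0,-1,0,0,-10,0,0,0,-1,0,0,-10,0,0,0,-1,0,0,-10,0,0,0,-1,0,0,-10,0,0,0,-1,0,0,-10,0,0,0,-1,0,0,-10,0,0,0,-1,0,0,-10,0,0,0,-1])

```text
clock: 8.7
eef_pos: [449.2, -50.7, 162.3]
tool_rot: [-3.14, -0.004, 2.21]
force: [-0.3, 0.5, 0.6]
width: 85.8
gripper_force: 0.0
```

Request:
carry_out(deltas=[0,0,-10,0,0,0,-1,0,0,-10,0,0,0,-1,0,0,-10,0,0,0,-1,0,0,-10,0,0,0,-1,0,0,-10,0,0,0,-1,0,0,-10,0,0,0,-1,0,0,-10,0,0,0,-1,0,0,-10,0,0,0,-1,0,0,-10,0,0,0,-1,0,10,0,0,0,0,-1,0,10,0,0,0,0,-1])

```text
clock: 10.07
eef_pos: [449.4, -52.0, 163.2]
tool_rot: [3.139, -0.355, -2.51]
force: [0.9, 0.6, -0.7]
width: 85.5
gripper_force: 0.0
```

```bash
python3 -c "
from g import *
go([444.5,-49,80],down(216.3,20))"
```

```text
q [-0.07  0.62 -0.01  1.92  0.24  0.92  1.95] p [449.4 -52.  163.2] F [ 0.9  0.6 -0.7]
rotvec deg [ 0.15 -0.33 -0.08] shift now-axes [-26.8   5.2  78.8] shift after turn [-26.4   5.3  79. ]
```

Request:
carry_out(deltas=[0,0,0,-0.0132,0.0026,0.0395,-1,0,-0.3,0,-0.0132,0.0026,0.0395,-1,0,0,0,-0.0085,0,0.0235,-1,0,0,0,-0.0068,0,0.0188,-1,0,0,0,-0.0034,0,0.0094,-1,0,0,0,0,0,0,-1])

```text
clock: 10.82
eef_pos: [443.7, -47.4, 23.6]
tool_rot: [3.136, -0.346, -2.506]
force: [-0.3, 0.0, -0.1]
width: 85.1
gripper_force: 0.0
```

```bash
python3 - <<'E'
from g import *
import cv2
go([444.5,-49,18],down(216.3,20))
a=ctrl.get_image("side")[150:240,320:420,::-1]
cv2.imwrite("pics/pick2.png",cv2.resize(a,None,fx=6,fy=6,interpolation=2))
E
```

```text
q [-0.1   0.86  0.02  1.99  0.28  0.61  1.86] p [443.7 -47.4  23.6] F [-0.3  0.  -0.1]
rotvec deg [0.26 0.16 0.12] shift now-axes [-1.6 -1.8  5.4] shift after turn [-1.6 -1.7  5.4]
```

View pics/pick2.png

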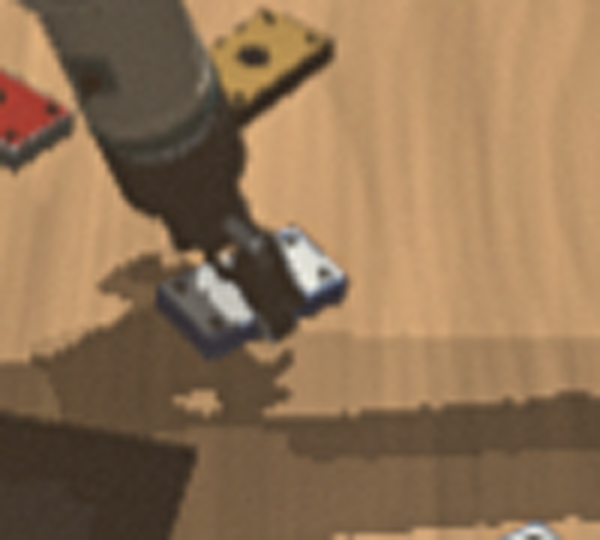

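The tilted fingers straddle the small silver plate; the near finger is at about (265,280) in the crop. I'll correct the last few mm and close.

Request:
carry_out(deltas=[0,0,0,-0.001,-0.0017,0.004,-1,0,0,0,0,0,0,-1,0,0,0,0,0,0,1,0,0,0,0,0,0,1,0,0,0,0,0,0,1,0,0,0,0,0,0,1,0,0,0,0,0,0,1,0,0,0,0,0,0,1,0,0,0,0,0,0,1,0,0,0,0,0,0,1])

```text
clock: 12.12
eef_pos: [444.7, -49.0, 20.0]
tool_rot: [3.136, -0.346, -2.506]
force: [0.3, -0.3, 5.4]
width: 54.7
gripper_force: 63.9
```

```bash
python3 -c "
from g import *
go([520,100,220],down(132,20))"
```

```text
q [-0.09  0.87  0.02  1.99  0.29  0.61  1.86] p [444.7 -49.   20. ] F [ 0.3 -0.3  5.4]
rotvec deg [-2.848e+01 -4.000e-02  7.935e+01] shift now-axes [ -72.5   76.4 -238.2] shift after turn [ 125.   155.6 -167.3]
```

Request:
carry_out(deltas=[0,0,0,0.017,0,-0.047,1,0,0,0,0.017,0,-0.047,1,0,0,0,-0.0266,0.0191,-0.036,1,0,0,0,-0.0266,0.0191,-0.036,1,0,0,0,-0.0266,0.0191,-0.036,1,0,0,0,-0.0266,0.0191,-0.036,1,0,-10,0,0,0,0,1,0,-10,0,0,0,0,1])

```text
clock: 13.12
eef_pos: [520.3, 100.9, 219.2]
tool_rot: [3.137, 0.009, -2.506]
force: [0.6, -0.5, -3.6]
width: 54.5
gripper_force: 65.0
```

Request:
carry_out(deltas=[0,0,10,0,0,0,1,0,0,10,0,0,0,1,0,0,10,0,0,0,1,0,0,10,0,0,0,1,0,0,10,0,0,0,1,0,0,10,0,0,0,1,0,0,10,0,0,0,1,0,0,10,0,0,0,1])

```text
clock: 14.12
eef_pos: [519.0, 99.7, 218.9]
tool_rot: [3.139, -0.005, 2.373]
force: [-0.3, -0.4, -3.1]
width: 54.5
gripper_force: 65.1
```

Request:
carry_out(deltas=[0,-10,0,0,0,0,1,0,-10,0,0,0,0,1,0,-10,0,0,0,0,1,0,-10,0,0,0,0,1,0,-10,0,0,0,0,1,0,-10,0,0,0,0,1,0,-10,0,0,0,0,1])

```text
clock: 15.0
eef_pos: [517.0, 92.8, 216.4]
tool_rot: [-3.114, 0.951, 2.379]
force: [-0.0, -0.6, -2.6]
width: 54.3
gripper_force: 65.2
```

```bash
python3 -c "
from g import *
go([536,122,100],down(132,-70))"
```

```text
q [-1.39  0.94  1.02  2.26  0.93  0.23 -0.79] p [517.   92.8 216.4] F [-0.  -0.6 -2.6]
rotvec deg [  2.24 -15.49   2.24] shift now-axes [98.5 35.9 61.4] shift after turn [112.5  33.6  31.4]
```

Request:
carry_out(deltas=[8.2,0,5.7,0,0,0,1,8.2,0,5.7,0,0,0,1,8.2,0,5.7,0,0,0,1,8.2,0,5.7,0,0,0,1,0,-8,0,0,0,0,1,0,-8,0,0,0,0,1,0,0,0,0,0,0,1])

```text
clock: 15.88
eef_pos: [517.7, 93.0, 212.8]
tool_rot: [-3.064, 1.244, 1.754]
force: [-0.2, 0.0, -1.3]
width: 54.6
gripper_force: 65.3
```

```bash
python3 -c "
from g import *
go([536,122,100],down(96,-70))"
```

```text
q [-1.15  1.11  0.73  1.72  0.46  1.17 -0.73] p [517.7  93.  212.8] F [-0.2  0.  -1.3]
rotvec deg [-0.18  1.32  1.45] shift now-axes [114.9  24.2  10.6] shift after turn [115.2  21.2  13.3]
```

```bash
cat > p.py <<'E'
from g import *
Rg=R.from_euler("xyz",[3.136,-.346,-2.506]); Rp=R.from_euler("z",np.degrees(-2.506)+180,degrees=True)
rel=Rg.inv()*Rp; d=Rg.inv().apply(np.array([434.8,-56.3,9])-[444.7,-49,20]); d[1]=0
def stand(mid,normal,Rerr=R.identity()):
    c,s=np.cos(np.radians(normal)),np.sin(np.radians(normal))
    P=R.from_matrix(np.array([[0,0,1],[s,-c,0],[c,s,0]])[[0,1,2]].T)  # cols: x up, y, z normal
    P=R.from_matrix(np.c_[[0,0,1],np.cross([c,s,0],[0,0,1]),[c,s,0]])
    Rt=P*rel.inv(); return np.array(mid)-Rt.apply(d),Rt
E
python3 - <<'E'
from p import *
import cv2
from h import proj
p,Rt=stand([536,122,100],108); print(d,p,Rt.as_euler("xyz")); go(p,Rt)
s=ctrl.read_state();Rc=R.from_euler("xyz",s["tool_rot"]);m=s["eef_pos"]+Rc.apply(d)
print("plate x now",(Rc*rel).as_matrix()[:,0].round(3),"mid",m, proj("side",m),proj("top",m))
im=ctrl.get_image("side");u,v=proj("side",m)[0].astype(int)
t=ctrl.get_image("top");a,b=proj("top",m)[0].astype(int)
cv2.imwrite("pics/held.png",cv2.resize(np.hstack([im[v-60:v+60,u-65:u+65],t[b-60:b+60,a-65:a+65]])[:,:,::-1],None,fx=3,fy=3,interpolation=2))
E
```

```text
[ 7.84093117  0.         14.51942284] [532.52371327 132.4361363  112.30025735] [3.136      1.22479633 1.88495559]
q [-1.15  1.11  0.73  1.72  0.46  1.17 -0.73] p [517.7  93.  212.8] F [-0.2  0.  -1.3]
rotvec deg [-11.83   0.99  -2.51] shift now-axes [106.7  21.5  -3.6] shift after turn [105.7  26.2   3.2]
plate x now [0.024 0.023 0.999] mid [518.65599763  81.8069356  200.67824011] [[333.77114322 180.52845629]] [[315.17869057 194.53979439]]
```

View pics/held.png

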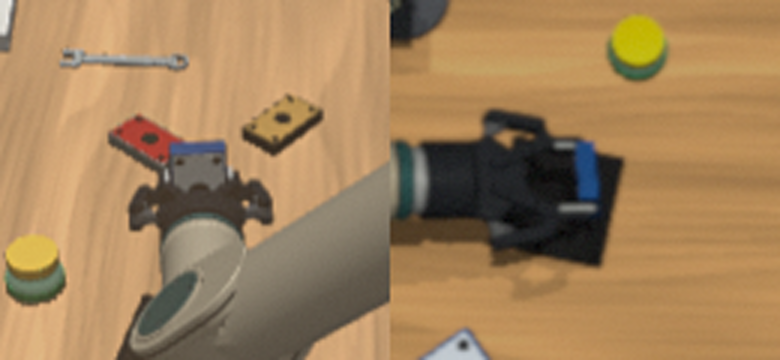

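The plate is held upright, blue end up: top at (585,170) in the right crop, silver face towards the wrist. Next: turn, then lower towards the pad.

Request:
carry_out(deltas=[-5.9,0.5,-1.25,0,0,0,1,-5.9,0.5,-1.25,0,0,0,1,0,0,0,0.0352,0.0087,0.001,1,0,0,0,0.0352,0.0087,0.001,1,0,0,0,0.0352,0.0087,0.001,1,0,0,0,0,0,0,1])

```text
clock: 16.73
eef_pos: [534.2, 131.8, 115.7]
tool_rot: [3.121, 1.222, 1.868]
force: [-0.0, -0.0, -0.1]
width: 54.3
gripper_force: 65.3
```

```bash
python3 - <<'E'
from p import *
p,Rt=stand([536,122,60],108); go(p,Rt); print(Rt.inv().apply([0,0,-10]))
s=ctrl.read_state();Rc=R.from_euler("xyz",s["tool_rot"]); print("plate x now",(Rc*rel).as_matrix()[:,0].round(3), s["torque"].round(2))
E
```

```text
q [-1.22  1.24  0.69  1.76  0.51  0.95 -0.87] p [534.2 131.8 115.7] F [-0.  -0.  -0.1]
rotvec deg [-0.06 -0.16 -0.33] shift now-axes [41.1 -1.7 13.7] shift after turn [41.2 -1.4 13.6]
[ 9.40736785 -0.01896669  3.3913228 ]
plate x now [-0.004 -0.004  1.   ] [ 1.25  0.4  -0.02]
```

Request:
carry_out(deltas=[0,0,-0.3,0.0206,-0.0008,0.0068,1,0,0,0,0.0206,-0.0008,0.0068,1,0,0,0,0,0,0,1,0,0,0,0,0,0,1])

```text
clock: 17.23
eef_pos: [532.2, 131.2, 73.6]
tool_rot: [3.135, 1.227, 1.882]
force: [-0.2, -0.8, -2.7]
width: 54.4
gripper_force: 65.3
```

```bash
python3 - <<'E'
from p import *
p,Rt=stand([536,122,56],108); go(p,Rt)
s=ctrl.read_state();Rc=R.from_euler("xyz",s["tool_rot"]); print("plate x now",(Rc*rel).as_matrix()[:,0].round(3))
E
```

```text
q [-1.21  1.31  0.67  1.74  0.49  0.93 -0.9 ] p [532.2 131.2  73.6] F [-0.2 -0.8 -2.7]
rotvec deg [-0.13  0.11 -0.06] shift now-axes [5.3 0.7 0.7] shift after turn [5.3 0.7 0.7]
plate x now [-0.001  0.002  1.   ]
```

Request:
carry_out(deltas=[0,0,0,0.0028,0,0.001,1,0,0,0,0,0,0,1,0,0,0,0.0019,0,0.0007,1,0,0,0,0,0,0,1,0,0,0,0,0,0,1])

```text
clock: 17.85
eef_pos: [532.4, 131.3, 69.3]
tool_rot: [3.134, 1.228, 1.881]
force: [-0.6, 2.4, 5.5]
width: 54.4
gripper_force: 65.7
```

Request:
carry_out(deltas=[0,0,0,0,0,0,-1,0,0,0,0,0,0,-1,0,0,0,0,0,0,-1,0,0,0,0,0,0,-1,0,0,0,0,0,0,-1,0,0,0,0,0,0,-1,0,0,0,0,0,-0.02,-1,0,0,0,0,0,-0.03,-1,0,0,0,0,0,-0.04,-1,0,0,0,0,0,-0.04,-1,0,0,0,0,0,0,-1,0,0,0,0,0,0,-1])

```text
clock: 19.35
eef_pos: [493.8, 247.0, 112.2]
tool_rot: [3.136, 1.227, 1.882]
force: [0.5, -0.8, 0.1]
width: 85.1
gripper_force: 0.0
```

```bash
python3 - <<'E'
from p import *
import cv2
from h import proj
go([536,122,250],down(198))
m=[536,122,56]
im=ctrl.get_image("side");u,v=proj("side",m)[0].astype(int)
t=ctrl.get_image("top");a,b=proj("top",m)[0].astype(int); print(u,v,a,b)
cv2.imwrite("pics/stood.png",cv2.resize(np.hstack([im[v-60:v+60,u-65:u+65],t[b-60:b+60,a-65:a+65]])[:,:,::-1],None,fx=3,fy=3,interpolation=2))
E
```

```text
q [-1.32  1.25  0.62  1.57  0.41  1.21 -0.84] p [493.8 247.  112.2] F [ 0.5 -0.8  0.1]
rotvec deg [-54.4   54.67 -77.44] shift now-axes [-174.2    1.4   77.7] shift after turn [  -1.5 -131.9 -137.8]
327 223 303 197
```

View pics/stood.png

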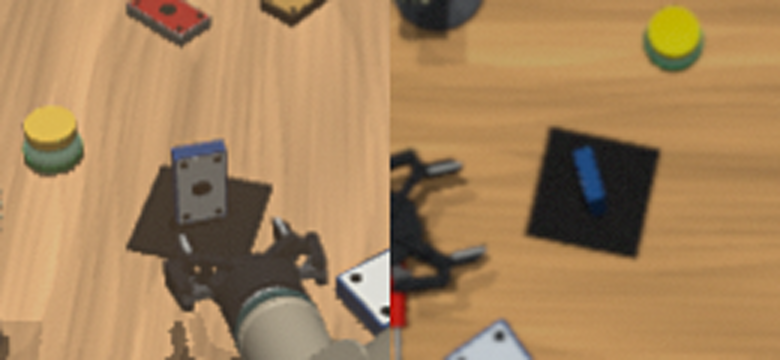

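The plate stands free on the pad: silver face at (202,187) in the side crop, end at (590,175) in the top crop, with the fingers clear of it. Next: rise, go tool-down, yaw to 198°.

Request:
carry_out(deltas=[0,0,0,-0.044,0,-0.016,-1,0,0,0,-0.044,0,-0.016,-1,0,0,0,-0.044,0,-0.016,-1,0,10,0,0,0,0,-1,0,10,0,0,0,0,-1,0,10,0,0,0,0,-1,0,10,0,0,0,0,-1,0,10,0,0,0,0,-1,0,10,0,0,0,0,-1,0,10,0,0,0,0,-1])

```text
clock: 20.7
eef_pos: [493.4, 246.7, 252.8]
tool_rot: [3.139, -0.0, 1.886]
force: [-0.6, -0.4, -1.0]
width: 85.2
gripper_force: 0.0
```

Request:
carry_out(deltas=[0,0,-10,0,0,0,-1,0,0,-10,0,0,0,-1,0,0,-10,0,0,0,-1,0,0,-10,0,0,0,-1,0,0,-10,0,0,0,-1,0,0,-10,0,0,0,-1,0,0,-10,0,0,0,-1,0,0,-10,0,0,0,-1,0,0,-10,0,0,0,-1])

```text
clock: 21.82
eef_pos: [493.1, 246.1, 251.6]
tool_rot: [-3.136, -0.0, -2.821]
force: [-0.5, -0.1, 0.7]
width: 85.4
gripper_force: 0.0
```

```bash
python3 - <<'E'
from p import *
s=ctrl.read_state()
# plate as released: from release pose
Rr=R.from_euler("xyz",[3.134,1.228,1.881]); print("mid",np.array([532.4,131.3,69.3])+Rr.apply(d),(Rr*rel).as_matrix()[:,2])
go([536,122,150],down(197.8))
E
```

```text
mid [535.8745873  120.8217589   57.03510914] [-0.30704216  0.95169052 -0.0032043 ]
q [-0.39  0.49 -0.19  1.79  0.12  0.88  1.26] p [493.1 246.1 251.6] F [-0.5 -0.1  0.7]
rotvec deg [-0.31 -0.02  0.59] shift now-axes [  -1.5 -130.8  102.3] shift after turn [  -2.9 -131.3  101.6]
```

Request:
carry_out(deltas=[-0.3,0,0.6,-0.001,-0.044,0,-1,0,0,0,-0.001,-0.044,0,-1,0,0,0,-0.001,-0.044,0,-1,0,0,0,0,0,0.04,-1,0,0,0,0,0,0.04,-1,0,0,0,0,0,0,-1])

```text
clock: 22.58
eef_pos: [533.9, 121.3, 169.6]
tool_rot: [3.141, -0.006, -2.836]
force: [-0.0, -0.4, 1.5]
width: 85.3
gripper_force: 0.0
```

```bash
python3 - <<'E'
from p import *
go([535.9,120.8,89],down(197.8))
E
```

```text
q [-0.17  0.59 -0.16  1.88  0.14  0.69  1.47] p [533.9 121.3 169.6] F [-0.  -0.4  1.5]
rotvec deg [ 0.06 -0.37 -0.32] shift now-axes [-2.3 -1.1 80.6] shift after turn [-1.8 -1.1 80.6]
```

Request:
carry_out(deltas=[0,-0.4,-0.3,-0.0018,-0.0011,0,-1,0,0,0,0,0,0.03,-1,0,0,0,0,0,0.03,-1,0,0,0,0,0,0.02,-1,0,0,0,0,0,0,-1,0,0,0,0,0,0,-1])

```text
clock: 23.32
eef_pos: [540.7, 123.6, 94.3]
tool_rot: [3.141, 0.012, -2.83]
force: [0.5, 0.4, -0.7]
width: 85.4
gripper_force: 0.0
```

```bash
python3 - <<'E'
from p import *
go([535.9,120.8,89],down(197.8))
E
```

```text
q [-0.19  0.71 -0.13  1.92  0.18  0.5   1.44] p [540.7 123.6  94.3] F [ 0.5  0.4 -0.7]
rotvec deg [0.06 0.69 0.08] shift now-axes [ 5.5 -1.2  5.2] shift after turn [ 5.5 -1.2  5.3]
```

Request:
carry_out(deltas=[0,0.7,0,0.005,-0.0012,0.0045,-1,0,0,0,0,0,0,-1,0,0,0,0,0,0,-1])

```text
clock: 23.7
eef_pos: [535.3, 120.7, 88.3]
tool_rot: [3.14, -0.003, -2.83]
force: [0.1, 0.4, -0.2]
width: 85.3
gripper_force: 0.0
```

```bash
python3 - <<'E'
from p import *
go([535.9,120.8,89],down(197.8))
E
```

```text
q [-0.19  0.72 -0.13  1.93  0.18  0.51  1.44] p [535.3 120.7  88.3] F [ 0.1  0.4 -0.2]
rotvec deg [ 0.07 -0.15  0.07] shift now-axes [-0.6 -0.  -0.7] shift after turn [-0.6 -0.  -0.7]
```

Close, then lift.

Request:
carry_out(deltas=[0,0,0,0,0,0,1,0,0,0,0,0,0,1,0,0,0,0,0,0,1,0,0,0,0,0,0,1,0,0,0,0,0,0,1,0,0,0,0,0,0,1,0,0,0,0,0,0,1,0,0,0,0,0,0,1,0,0,0,0,0,0,1,0,0,0,0,0,0,1])

```text
clock: 24.95
eef_pos: [535.3, 120.7, 88.1]
tool_rot: [3.14, -0.003, -2.83]
force: [0.3, 1.1, 3.4]
width: 17.5
gripper_force: 58.8
```

Request:
carry_out(deltas=[0,0,0,0,0,0,1,0,0,0,0,0,-0.02,1,0,0,0,0,0,-0.04,1,0,0,0,0,0,-0.04,1,0,0,0,0,0,-0.04,1])

```text
clock: 25.58
eef_pos: [534.6, 120.2, 228.4]
tool_rot: [3.14, -0.006, -2.83]
force: [0.9, -0.1, -2.8]
width: 17.3
gripper_force: 58.6
```

```bash
python3 - <<'E'
from p import *
go([500,250,228],down(92.5))
E
```

```text
q [-0.15  0.52 -0.18  1.82  0.12  0.82  1.49] p [534.6 120.2 228.4] F [ 0.9 -0.1 -2.8]
rotvec deg [ -0.24  -0.3  105.37] shift now-axes [ -6.9 134.1   0.5] shift after turn [131.2 -28.9   0.4]
```

Request:
carry_out(deltas=[0,0,10.5,0,0,0,1,0,0,10.5,0,0,0,1,0,0,10.5,0,0,0,1,0,0,10.5,0,0,0,1,0,0,10.5,0,0,0,1,0,0,10.5,0,0,0,1,0,0,10.5,0,0,0,1,0,0,10.5,0,0,0,1,0,0,10.5,0,0,0,1,0,0,10.5,0,0,0,1,0,0,0,0,0,0,1])

```text
clock: 26.95
eef_pos: [534.7, 120.6, 227.2]
tool_rot: [-3.136, 0.0, 1.623]
force: [-0.5, 0.4, -2.2]
width: 17.3
gripper_force: 58.6
```

```bash
python3 - <<'E'
from p import *
go([545,298,226],down(92.5))
E
```

```text
q [-0.5   0.53  0.34  1.83 -0.23  0.82  0.01] p [534.7 120.6 227.2] F [-0.5  0.4 -2.2]
rotvec deg [-0.32  0.03  0.5 ] shift now-axes [176.6  19.6   1. ] shift after turn [176.8  18.    1.2]
```

Request:
carry_out(deltas=[-0.3,0,0.5,0.0353,0.0037,0,1,0,0,0,0.0353,0.0037,0,1,0,0,0,0.0353,0.0037,0,1,0,0,0,0.0353,0.0037,0.001,1,0,0,0,0.0353,0.0037,0,1,0,0,0,0,0,0,1,0,0,0,0,0,0,1,0,0,0,0,0,0,1])

```text
clock: 27.95
eef_pos: [546.6, 296.1, 227.0]
tool_rot: [3.14, 0.001, 1.611]
force: [0.5, -0.2, -2.6]
width: 17.6
gripper_force: 58.7
```

```bash
python3 - <<'E'
from p import *
import cv2
from h import proj
go([545,298,226],down(92.5))
im=ctrl.get_image("side");t=ctrl.get_image("top")
print([proj(n,[[545,298,194],[704,305,194]]).round(1).tolist() for n in("side","top")])
o=np.hstack([im[170:300,210:345],t[80:210,190:325]])[:,:,::-1]
cv2.imwrite("pics/final.png",cv2.resize(o,None,fx=2.9,fy=2.9,interpolation=2))
E
```

```text
q [-0.75  0.63  0.34  1.63 -0.25  0.92 -0.27] p [546.6 296.1 227. ] F [ 0.5 -0.2 -2.6]
rotvec deg [ 0.08  0.03 -0.18] shift now-axes [ 2.  -1.5  1. ] shift after turn [ 2.  -1.5  1. ]
[[[317.8, 233.8], [259.2, 232.7]], [[243.4, 184.8], [244.3, 134.3]]]
```

View pics/final.png

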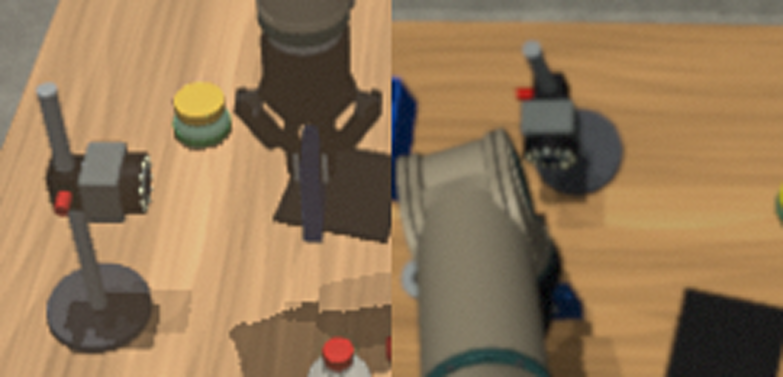

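In the side crop the plate hangs upright, edge-on. Its middle is at about (313,183) and the lens at about (143,183), both matching the predicted pixels. I'll make a small trim, settle and hand in.

Request:
carry_out(deltas=[0,0,0,0.002,-0.0015,0.001,1,0,0,0,0,0,0,1,0,0,0,0,0,0,1,0,0,0,0,0,0,1,0,0,0,0,0,0,1,0,0,0,0,0,0,1])

```text
clock: 28.8
eef_pos: [544.9, 299.7, 226.1]
tool_rot: [3.14, -0.0, 1.612]
force: [-1.1, 0.7, -3.1]
width: 17.1
gripper_force: 58.7
```

```bash
python3 -c "
from p import *
go([545,298,226],down(92.5)); print(ctrl.finish_job())"
```

```text
q [-0.75  0.63  0.34  1.63 -0.25  0.91 -0.28] p [544.9 299.7 226.1] F [-1.1  0.7 -3.1]
rotvec deg [ 0.11 -0.03 -0.12] shift now-axes [-1.7  0.   0.1] shift after turn [-1.7  0.   0.1]
the job is handed in; nothing more can be done
None
```

I stood the small silver plate upright on the pad, let go, re-gripped it from above by its upper end, and handed the job in at 28.8 s with it held upright and still, silver face about 150 mm from the lens by my measurements; no verdict was returned.

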